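# Let one mouthpiece out of the lever dispenser

### The job

A driver is waiting for the breath test: hand out one blue-banded mouthpiece by pressing the paddle of the blue dispenser's lever all the way down, so that the gate lifts and one tube rolls out into its tray, then let the lever come right up again. Do it with the lever only: never touch, grip or lift the mouthpieces themselves, and let no second tube out. Leave the orange dispenser and the other things on the counter alone.

Things in the scene. Friction and masses are not known exactly. Their poses are not given: they have to be found in the camera images.
- blue_dispenser: Blue mouthpiece dispenser, fixed: white open lane 73 wide, 135 long, with blue lip, gate and paddle. Origin on the counter below the lever pivot, mid-width; x runs downhill (slope 0.21 rad) from magazine past gate to tray, away from the robot at yaw 0; z up. Lever pivot along y at x 0, z 72. Lane's back wall at x -65, top z 71; tray x 15 to 65. Only the lever rises above z 85. (Sizes in mm.)
- blue_lever (a joint): Rocking lever of the blue dispenser, rad: 0 paddle up, gate shut (spring return); 0.62 paddle down on its stop, gate open. Pressing lifts the gate and lowers a steel bar that holds back the second tube: one full press lets out one tube, freed in the last 0.15 rad. About 2 N at the paddle to start, 5 N at the stop; let go, it springs up.
- blue_paddle (a point): Centre of the top face of the blue paddle, a ribbed plate 42 along the lever, 82 across. In the dispenser's frame at x -84, z 109 when up (outer edge tilted up 0.33 rad); swings about the pivot to x -91, z 54 when fully down (outer edge down 0.29 rad). 8 above the arm line, 92 from the pivot. 25 clear to the lane's back wall. (Sizes in mm.)
- blue_tube1: White mouthpiece tube banded blue, 24 in diameter, 64 long, about 12 g, lying across the blue lane, first in line, against the shut gate. Origin at its centre, y axis along the tube (it rolls, so x and z turn). (Sizes in mm.)
- blue_tube2: White mouthpiece tube banded blue, 24 in diameter, 64 long, about 12 g, lying across the blue lane, second in line. Origin at its centre, y axis along the tube (it rolls, so x and z turn). (Sizes in mm.)
- blue_tube3: White mouthpiece tube banded blue, 24 in diameter, 64 long, about 12 g, lying across the blue lane, last in line. Origin at its centre, y axis along the tube (it rolls, so x and z turn). (Sizes in mm.)
- orange_dispenser: Orange mouthpiece dispenser, fixed: white open lane 73 wide, 135 long, with orange lip, gate and paddle. Origin on the counter below the lever pivot, mid-width; x runs downhill (slope 0.21 rad) from magazine past gate to tray, away from the robot at yaw 0; z up. Lever pivot along y at x 0, z 72. Lane's back wall at x -65, top z 71; tray x 15 to 65. Only the lever rises above z 85. (Sizes in mm.)
- orange_lever (a joint): Rocking lever of the orange dispenser, rad: 0 paddle up, gate shut (spring return); 0.62 paddle down on its stop, gate open. Pressing lifts the gate and lowers a steel bar that holds back the second tube: one full press lets out one tube, freed in the last 0.15 rad. About 2 N at the paddle to start, 5 N at the stop; let go, it springs up.
- orange_paddle (a point): Centre of the top face of the orange paddle, a ribbed plate 42 along the lever, 82 across. In the dispenser's frame at x -84, z 109 when up (outer edge tilted up 0.33 rad); swings about the pivot to x -91, z 54 when fully down (outer edge down 0.29 rad). 8 above the arm line, 92 from the pivot. 25 clear to the lane's back wall. (Sizes in mm.)
- orange_tube1: White mouthpiece tube banded orange, 24 in diameter, 64 long, about 12 g, lying across the orange lane, first in line, against the shut gate. Origin at its centre, y axis along the tube (it rolls, so x and z turn). (Sizes in mm.)
- orange_tube2: White mouthpiece tube banded orange, 24 in diameter, 64 long, about 12 g, lying across the orange lane, second in line. Origin at its centre, y axis along the tube (it rolls, so x and z turn). (Sizes in mm.)
- orange_tube3: White mouthpiece tube banded orange, 24 in diameter, 64 long, about 12 g, lying across the orange lane, last in line. Origin at its centre, y axis along the tube (it rolls, so x and z turn). (Sizes in mm.)
- blue_tray (a point): Middle of the floor of the blue dispenser's tray, where the tube comes to rest against the lip (tube centre then about 12 above the sloping floor). (Sizes in mm.)
- handheld: Black handheld breath tester lying on the counter to the left of the dispensers, 58 x 112 x 26 (a 12 long stub at one end), sizes in mm; origin under its centre. A bystander.
- sanitiser: Pump bottle with a green label, 62 in diameter, 168 high, standing to the robot's right, sizes in mm; origin under its centre. A bystander.
- stamp: Rubber stamp with a wooden handle, foot 52 x 30, 72 high, standing to the robot's left, sizes in mm; origin under its centre. A bystander.

How it is judged:
By the outcome, as a careful person would: the job done as asked, in the order asked, and still so for the second after the job is handed in, with the robot touching nothing.
It also fails if it takes over 34 s, if anything falls off the work surface, if the arm or the gripper's body presses on something with over 40 N, if the wrist force passes 120 N, or if a joint passes its speed limit or range.

### The arm

A 6-joint arm with a two-finger parallel gripper is mounted at the origin on the work surface. World frame = base frame: x ahead of the robot, y to its left, z up, the work surface at z = 0. Lengths are in m, angles in rad, forces in N, time in s.
With the tool pointing down it reaches from about 0.225 to 0.875 m from the base axis. Payload 3.4 kg.
Tool frame: the origin (TCP) lies midway between the tips of the shut fingers; the grasp point (between the pads) lies 19 mm behind it (manip.tcp_to_grasp is the distance from the TCP to the grasp point, in m); x points along the fingers, y is the direction in which the jaws open and shut, and the axes are right-handed (so a half turn about x gives the same grasp; the last joint's range is limited). The gripper opens to 85 mm and grips with 20 to 120 N. Pads are 22 mm wide; open, the fingers measure 114 mm over their backs; the gripper's body (76 mm by 85 mm) begins 54 mm behind the grasp point. The pads swing forward as they close: fully open they stand 13 mm farther back than shut.
Start: joints at [1.139, 0.276, 1.505, -0, 1.361, -0.121], TCP at [0.176, 0.547, 0.231] pointing down, gripper open.
Joint ranges: [-2.89, 2.89], [-0.75, 2.08], [0.22, 2.7], [-1.18, 4.32], [0.11, 2.71], [-2.7, 2.7]. Speed limits (rad/s): [2.57, 2.57, 3.14, 3.14, 3.14, 3.14].

### API

Orientations are given as a unit quaternion [w, x, y, z].
In Python, from rig import readout, eyes, job, manip gives the robot as it stands. The module is installed in compiled form; this text tells all that it offers.
- The arm moves only by the tool carry_out, never from a script. Its argument "deltas" is one flat list of numbers, 7 for each row, row after row: the shift along the tool's x, y, z scaled (see below), then the turn, a rotation vector about the tool's x, y, z scaled (see below), then the opening, from -1 (shut) to 1 (fully open). In form: [dx, dy, dz, ax, ay, az, grip, dx, dy, dz, ax, ay, az, grip, ...]. A call has 1 to 10 rows; each row shifts and turns the commanded pose from where the row before left it, along the tool's axes as they then stand; what a row does not reach is not made up. The controller multiplies each number of a shift by 60 mm and each number of a turn by 4 degrees. A row lasts 1/8 s, in which the tool goes at most 62.5 mm and 10.7 degrees, less where a joint would pass 70% of its speed; a pose out of reach is approached as far as the arm can. A call with a number of a shift or a turn outside -1 to 1 is refused whole. A call with a gripper value outside its range is refused whole. The fingers move at their own pace and stop on an object; "newtons" is the grip in N (left out, the last holds). Time passes only in rows, so rows that do not move let the fingers close. It gives the time, the measured TCP pose, the force and the opening at its end, in the units of the state.
- readout.get_state(): the state, without advancing time (a new reading comes with each control period).
- eyes.get_image(name): name is "side" or "top"; returns a dict with "color" (384x512x3 uint8, red, green, blue), "z_map" (384x512 float32, m along the optical axis (not along the pixel's ray), 0 where there is no reading), "mtx" (3x3 intrinsics, pixels), "distortion" ([k1, k2, p1, p2, k3] as OpenCV has them; the pictures are not rectified), "origin" and "orientation" of the camera in the world. Camera axes: x right, y down, z forward; pixel columns grow to the right and rows downward; lengths in m; the calibration is good to about 2 mm. A picture is of the moment at which its call begins.
- job.sign_off(): hands the job in, once; it reports no verdict.
The state is a dict: "clock": time; "qpos": joint angles; "qd": joint speeds; "effort": joint torques, N m; "position": TCP position; "ee_rot": TCP orientation; "contact_force": force on the tool from outside, world axes, zero at the start; "moment": the same for the moment, N m; "width": finger opening in m.
Only numpy, scipy, OpenCV 4.12 (cv2) and the standard library are available. Lean on these libraries where they do the work, as an engineer would, in place of code of your own. Each camera call takes 0.05 s, during which the arm holds its last target.

## Working session

There is one attempt and no reset: what is moved stays moved. The work goes in short steps, Python scripts to look and compute and a tool call to move; the robot and the scene stay as the last step left them, time stands still between calls to the robot, and variables do not carry over. Pictures are saved under pics/ and viewed, and the job is handed in when it is done.

Besides the shell and the picture viewer there is one more tool, called after "Request:" by a JSON object that holds its "op" and its "data". carry_out: Moves the arm, as the interface text tells. Its arguments: {"type":"object","properties":{"deltas":{"type":"array"},"newtons":{"type":"number"}},"required":["deltas"]}

```bash
mkdir -p pics; python3 - <<'E'
from rig import readout, eyes
import cv2
print(readout.get_state())
for n in("top","side"):
    d=eyes.get_image(n); cv2.imwrite(f"pics/{n}0.png",d["color"][:,:,::-1])
    print(n,d["mtx"],d["distortion"],d["origin"],d["orientation"])
E
```

```text
{'clock': 0.0, 'qpos': array([ 1.13897919e+00,  2.76598960e-01,  1.50615265e+00,  4.02103764e-05,
        1.36067118e+00, -1.20985299e-01]), 'qd': array([ 0.00016988,  0.00048054, -0.00016835, -0.00106996, -0.00022294,
        0.00040788]), 'effort': array([ 1.86071920e-03, -4.16784453e+01, -2.45804071e+01,  3.48927524e-04,
        1.09789224e-02,  4.09665040e-05]), 'position': array([0.17562568, 0.54696972, 0.23042966]), 'ee_rot': array([ 0.69839349,  0.10883797,  0.69877339, -0.11007537]), 'contact_force': array([ 0.18771826, -0.45475483, -0.5868543 ]), 'moment': array([-0.01327743, -0.01287868, -0.00875131]), 'width': 0.08543578932906161}
top [[401.86762821   0.         259.95384492]
 [  0.         401.86762821 189.45067293]
 [  0.           0.           1.        ]] [0.00975054 0.         0.         0.         0.        ] [0.44107541 0.03413548 1.17001351] [-0.04563872  0.70653926 -0.7043304   0.05136219]
side [[368.93157778   0.         258.2713458 ]
 [  0.         368.93157778 190.33707599]
 [  0.           0.           1.        ]] [-0.00563709  0.          0.          0.          0.        ] [0.02307598 0.61885968 1.04170633] [ 0.12054749 -0.34736281  0.87372466 -0.31845344]
```

View pics/top0.png

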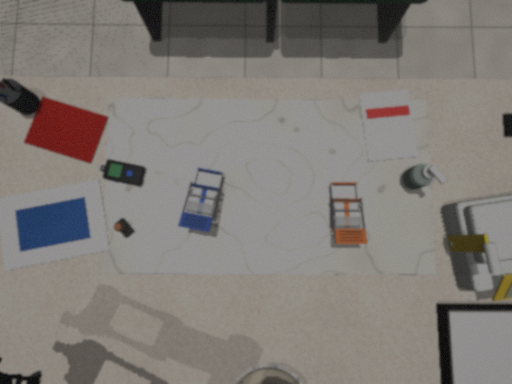

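View pics/side0.png

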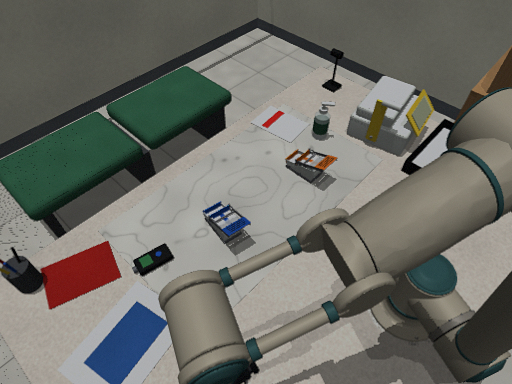

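The top view shows the blue dispenser with its paddle at about (196,218) and its lip at (210,170). The orange one is at (348,237), the handheld at (124,172), the stamp at (124,228) and the sanitiser at (415,178). Next I'll measure the blue parts.

```bash
cat > h.py <<'E'
from rig import readout, eyes
import cv2, numpy as np
from scipy.spatial.transform import Rotation as R
def rot(q): return R.from_quat([q[1],q[2],q[3],q[0]]).as_matrix()
def rays(d,uv):
    p=cv2.undistortPoints(np.array(uv,float).reshape(-1,1,2),d["mtx"],d["distortion"]).reshape(-1,2)
    return np.c_[p,np.ones(len(p))]
def pts(d,uv):  # via depth
    uv=np.array(uv); z=d["z_map"][uv[:,1],uv[:,0]]
    return rays(d,uv)*z[:,None]@rot(d["orientation"]).T+d["origin"]
def plane(d,uv,h):
    w=rays(d,uv)@rot(d["orientation"]).T
    return d["origin"]+w*((h-d["origin"][2])/w[:,2])[:,None]
def bluemask(d):
    h=cv2.cvtColor(d["color"],cv2.COLOR_RGB2HSV)
    return cv2.inRange(h,(105,110,60),(125,255,255))
E
python3 - <<'E'
from h import *
d=eyes.get_image("top")
m=bluemask(d); m[:, :165]=0; m[:,240:]=0; m[:150]=0;m[250:]=0
n,l,s,c=cv2.connectedComponentsWithStats(m)
for i in range(1,n):
    if s[i,4]<8: continue
    v,u=np.where(l==i); P=pts(d,np.c_[u,v])
    print(s[i],c[i],"med",np.median(P,0).round(4),"min",P.min(0).round(3),"max",P.max(0).round(3))
    if s[i,4]>150:
        r=cv2.minAreaRect(np.c_[u,v].astype(np.float32)); b=cv2.boxPoints(r)
        print(r); print(plane(d,b,0.109).round(4)); print(plane(d,[r[0]],0.109))
cv2.imwrite("pics/crop.png",cv2.resize(d["color"][150:250,160:260,::-1],(600,600),interpolation=0))
d=eyes.get_image("side")
cv2.imwrite("pics/crops.png",cv2.resize(d["color"][190:260,180:270,::-1],(720,560),interpolation=0))
E
```

```text
[202 187   4   9  20] [203.75 191.2 ] med [0.5882 0.1803 0.0677] min [0.577 0.177 0.058] max [0.6   0.185 0.071]
[180 213  32  18 398] [195.40201005 221.56281407] med [0.5007 0.195  0.1114] min [0.441 0.034 0.103] max [0.525 0.235 1.17 ]
((195.26922607421875, 221.65383911132812), (29.809654235839844, 13.728129386901855), 11.309932708740234)
[[0.4914 0.2374 0.109 ]
 [0.5268 0.2313 0.109 ]
 [0.5116 0.154  0.109 ]
 [0.4763 0.1604 0.109 ]]
[[0.50148873 0.19574226 0.109     ]]
```

View pics/crop.png

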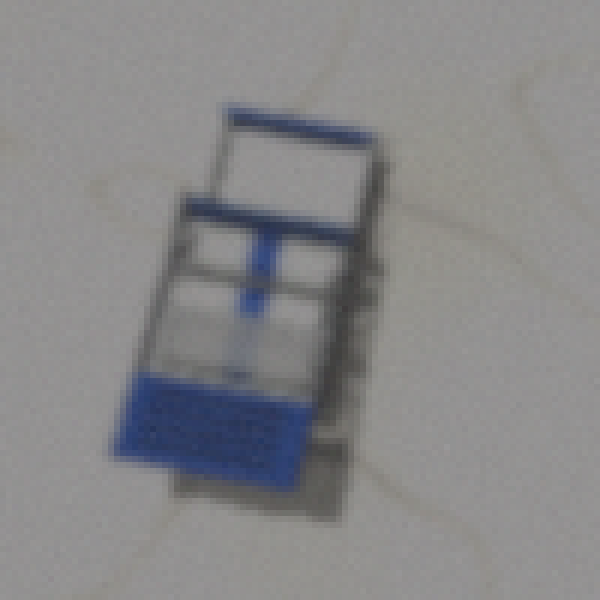

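View pics/crops.png

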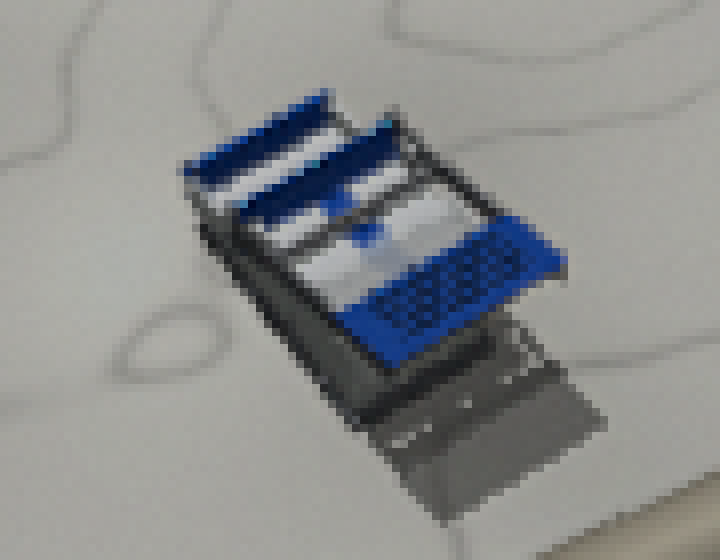

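```bash
cat > go.py <<'E'
from h import *
import sys
def plan(x,y,z,yaw=None):
    s=readout.get_state(); M=rot(s["ee_rot"]); print("tool axes cols\n",M.round(3),s["position"].round(4),s["contact_force"].round(2),s["clock"])
    d=M.T@(np.array([x,y,z])-s["position"]); print("delta tool mm",(d*1e3).round(1),"units",(d/.06).round(2))
    if yaw is not None:
        Y=np.array([-np.sin(yaw),np.cos(yaw),0]); 
        if Y@M[:,1]<0: Y=-Y
        X=np.array([0,0,-1.]); T=np.c_[X,Y,np.cross(X,Y)]
        r=R.from_matrix(M.T@T).as_rotvec(); print("turn deg",np.degrees(r).round(2),"units",(np.degrees(r)/4).round(2))
if __name__=="__main__": plan(*map(float,sys.argv[1:]))
E
python3 go.py 0.497 0.196 0.20 -0.185
python3 - <<'E'
from h import *
d=eyes.get_image("top")
# checks: lip ends, crop/6+offset
print(plane(d,[[160+228/6,150+115/6],[160+378/6,150+138/6]],0.05).round(4))
a=np.array([.501,.195])
for yaw in(-.175,-.185,-.195):
    c,s=np.cos(yaw),np.sin(yaw); print(yaw,a+149*1e-3*np.array([c,s]))
E
```

```text
tool axes cols
 [[-0.     0.306  0.952]
 [-0.001  0.952 -0.306]
 [-1.    -0.001 -0.   ]] [0.1757 0.5472 0.2308] [ 0.37  0.74 -0.19] 0.2
delta tool mm [  31.  -236.1  413.3] units [ 0.52 -3.93  6.89]
turn deg [-7.21 -0.01  0.06] units [-1.8  -0.    0.02]
[[0.6531 0.2007 0.05  ]
 [0.6424 0.1298 0.05  ]]
-0.175 [0.64772425 0.16905789]
-0.185 [0.6474575  0.16759197]
-0.195 [0.6471761  0.16612879]
```

Request:
{"op": "carry_out", "data": {"deltas": [0,-0.39,0.69,0,0,0,-1,0,-0.39,0.69,0,0,0,-1,0,-0.39,0.69,0,0,0,-1,0,-0.39,0.69,0,0,0,-1,0,-0.39,0.69,0,0,0,-1,0,-0.39,0.69,0,0,0,-1,0,-0.39,0.69,0,0,0,-1,0,-0.39,0.69,0,0,0,-1,0,-0.39,0.69,0,0,0,-1,0,-0.39,0.69,0,0,0,-1], "newtons": 20}}

```text
clock: 1.5
position: [0.4994, 0.1968, 0.2313]
ee_rot: [0.699, 0.11, 0.699, -0.109]
contact_force: [1.2, 0.4, -1.0]
width: 0.0003
```

Request:
{"op": "carry_out", "data": {"deltas": [0,0,0,-0.9,0,0,-1,0,0,0,-0.9,0,0,-1,0,0,0,0,0,0,-1,0,0,0,0,0,0,-1]}}

```text
clock: 2.0
position: [0.4983, 0.1982, 0.2313]
ee_rot: [0.704, 0.066, 0.704, -0.066]
contact_force: [-0.4, 0.3, -0.4]
width: -0.0001
```

```bash
python3 go.py 0.497 0.196 0.13 -0.185; python3 - <<'E'
from h import *
for n in("top","side"):
    d=eyes.get_image(n)
    c=d["color"][130:270,130:330,::-1]; cv2.imwrite(f"pics/{n}1.png",cv2.resize(c,(800,560),interpolation=0))
print(readout.get_state()["width"])
E
```

```text
tool axes cols
 [[-0.     0.185  0.983]
 [ 0.     0.983 -0.185]
 [-1.     0.    -0.   ]] [0.4983 0.1982 0.2313] [-0.35  0.35 -0.36] 2.0
delta tool mm [101.3  -2.4  -0.9] units [ 1.69 -0.04 -0.02]
turn deg [-0.05 -0.   -0.  ] units [-0.01 -0.   -0.  ]
-0.00012051430796786232
```

View pics/top1.png

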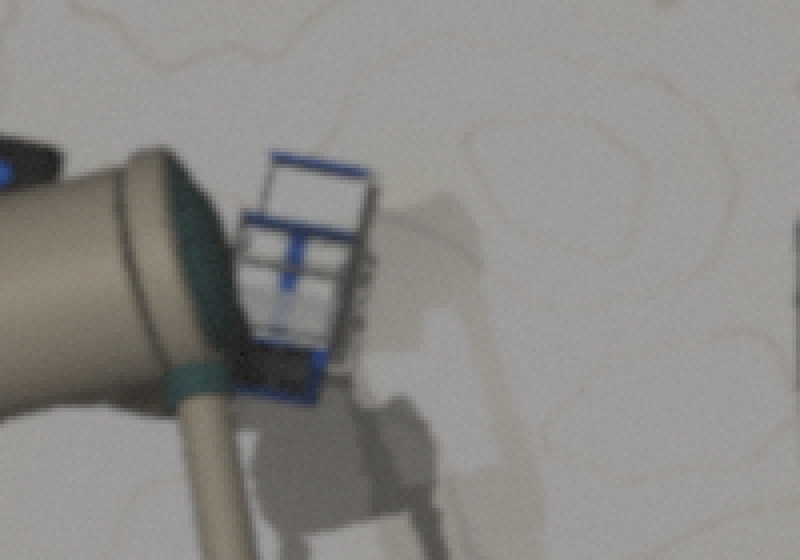

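View pics/side1.png

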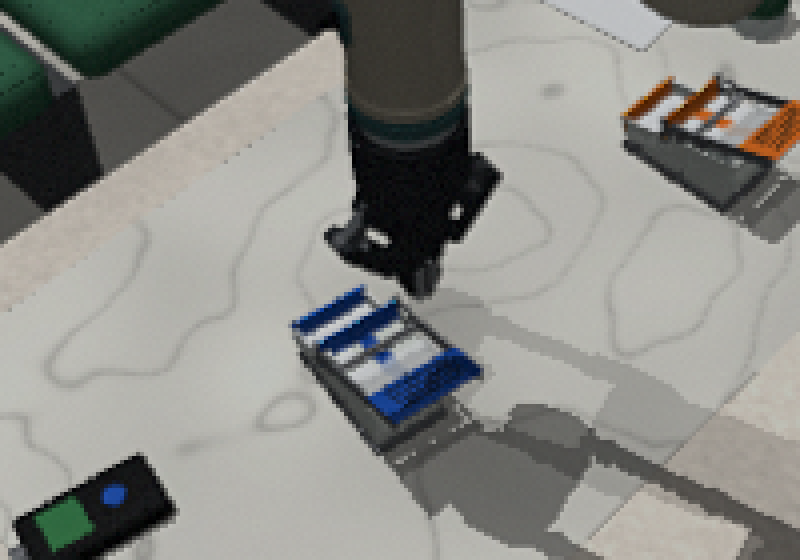

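Side view: the shut fingertips at (420,290) stand over the paddle at (430,385), upright and clear of everything. Now I'll descend to just above the paddle.

Request:
{"op": "carry_out", "data": {"deltas": [0.5,-0.03,-0.1,0,0,0,-1,0.6,0,0,0,0,0,-1,0.5,0,0,0,0,0,-1,0,0,0,0,0,0,-1]}}

```text
clock: 2.6
position: [0.4903, 0.1971, 0.1334]
ee_rot: [0.702, 0.065, 0.706, -0.066]
contact_force: [-0.4, -0.5, 0.2]
width: 0.0002
```

Request:
{"op": "carry_out", "data": {"deltas": [0.15,0,0,0,0,0,-1,0.15,0,0,0,0,0,-1,0.15,0,0,0,0,0,-1,0.15,0,0,0,0,0,-1,0,0,0,0,0,0,-1]}}

```text
clock: 3.22
position: [0.4919, 0.1976, 0.0991]
ee_rot: [0.704, 0.066, 0.704, -0.065]
contact_force: [-1.1, 1.2, 4.9]
width: -0.0002
```

```bash
python3 - <<'E'
from h import *
for n in("top","side"):
    d=eyes.get_image(n)
    c=d["color"][130:270,130:330,::-1]; cv2.imwrite(f"pics/{n}2.png",cv2.resize(c,(800,560),interpolation=0))
E
```

```text
(no output)
```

View pics/side2.png

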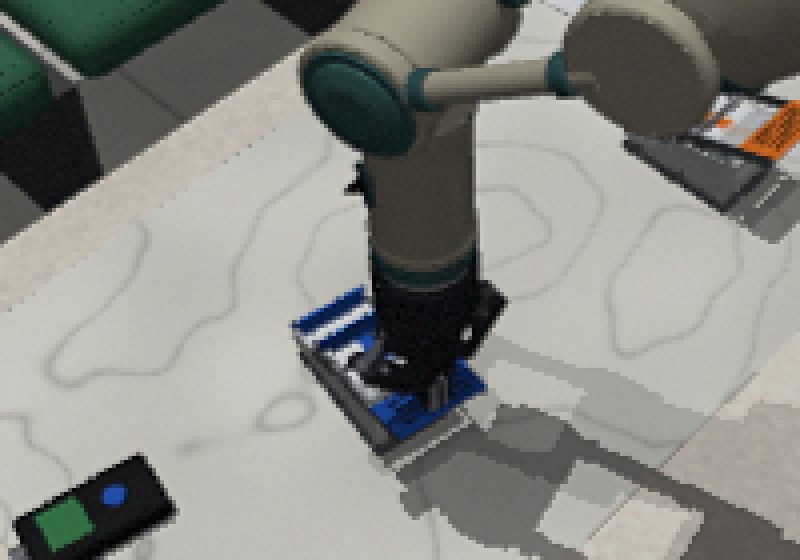

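The fingertips are on the paddle at (432,400) with about 5 N, so I'll press further.

Request:
{"op": "carry_out", "data": {"deltas": [0.15,0,0,0,0,0,-1,0.15,0,0,0,0,0,-1,0.15,0,0,0,0,0,-1,0.15,0,0,0,0,0,-1,0.05,0,0,0,0,0,-1,0,0,0,0,0,0,-1]}}

```text
clock: 4.08
position: [0.4918, 0.1975, 0.0601]
ee_rot: [0.704, 0.065, 0.704, -0.065]
contact_force: [-2.8, 0.5, 3.5]
width: -0.0
```

Request:
{"op": "carry_out", "data": {"deltas": [0.05,0,0,0,0,0,-1,0,0,0,0,0,0,-1]}}

```text
clock: 4.32
position: [0.4922, 0.1974, 0.0572]
ee_rot: [0.704, 0.065, 0.704, -0.065]
contact_force: [-2.9, 0.7, 3.4]
width: 0.0002
```

Not on the stop yet, because the force hasn't risen. I'll continue in small steps.

Request:
{"op": "carry_out", "data": {"deltas": [0.04,0,0,0,0,0,-1,0,0,0,0,0,0,-1]}}

```text
clock: 4.58
position: [0.4925, 0.1974, 0.0549]
ee_rot: [0.704, 0.065, 0.704, -0.065]
contact_force: [-2.6, 2.7, 3.5]
width: -0.0
```

Request:
{"op": "carry_out", "data": {"deltas": [0.03,0,0,0,0,0,-1,0,0,0,0,0,0,-1]}}

```text
clock: 4.82
position: [0.4927, 0.1974, 0.0539]
ee_rot: [0.704, 0.065, 0.704, -0.065]
contact_force: [-2.5, 0.9, 9.1]
width: 0.0
```

```bash
python3 - <<'E'
from h import *
for n in("top","side"):
    d=eyes.get_image(n)
    c=d["color"][130:270,130:330,::-1]; cv2.imwrite(f"pics/{n}3.png",cv2.resize(c,(800,560),interpolation=0))
E
```

```text
(no output)
```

View pics/side3.png

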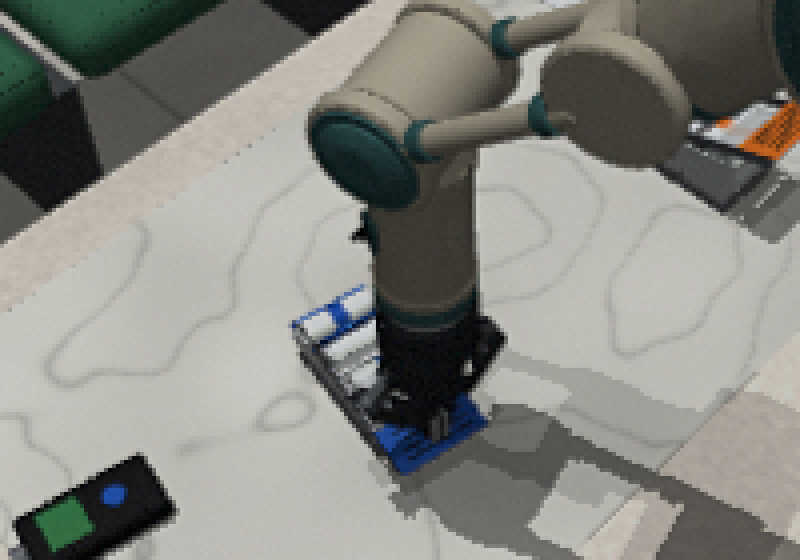

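View pics/top3.png

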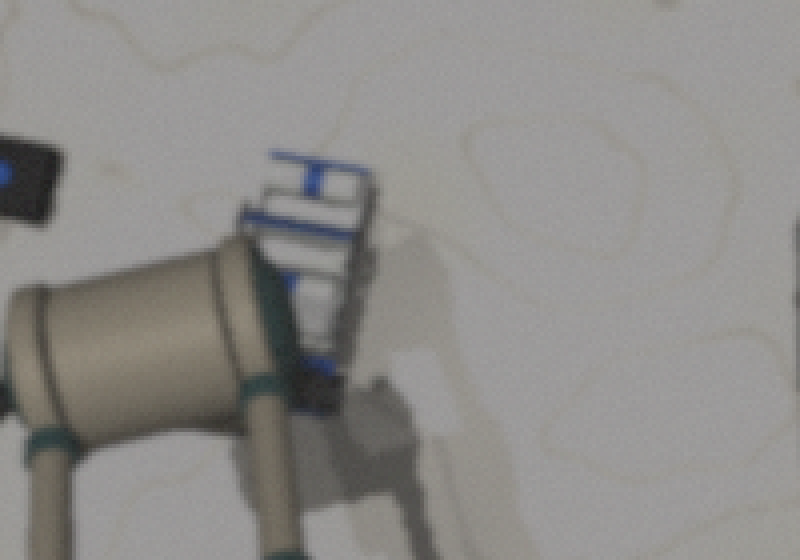

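The force has jumped to 9 N, so the lever is on its stop. One tube lies against the lip, at (315,180) in the top view and (340,315) in the side view, and the second is held back. I'll nudge once more to confirm the stop, then ease up.

Request:
{"op": "carry_out", "data": {"deltas": [0.03,0,0,0,0,0,-1,0,0,0,0,0,0,-1]}}

```text
clock: 5.18
position: [0.4928, 0.1974, 0.0533]
ee_rot: [0.705, 0.065, 0.703, -0.065]
contact_force: [-6.2, 0.2, 17.2]
width: 0.0003
```

Request:
{"op": "carry_out", "data": {"deltas": [-0.2,0,0,0,0,0,-1,-0.25,0,0,0,0,0,-1,-0.3,0,0,0,0,0,-1,-0.3,0,0,0,0,0,-1,-0.3,0,0,0,0,0,-1,-0.5,0,0,0,0,0,-1,-0.5,0,0,0,0,0,-1,-0.5,0,0,0,0,0,-1,0,0,0,0,0,0,-1]}}

```text
clock: 6.3
position: [0.4948, 0.1975, 0.2251]
ee_rot: [0.707, 0.066, 0.701, -0.065]
contact_force: [-0.7, -0.4, 0.2]
width: -0.0
```

Request:
{"op": "carry_out", "data": {"deltas": [0,0.4,-0.6,0,0,0,-1,0,0.4,-0.6,0,0,0,-1,0,0.4,-0.6,0,0,0,-1,0,0.4,-0.6,0,0,0,-1,0,0,0,0,0,0,-1,0,0,0,0,0,0,-1]}}

```text
clock: 7.05
position: [0.3687, 0.3179, 0.2217]
ee_rot: [0.704, 0.065, 0.704, -0.066]
contact_force: [-0.1, -0.3, 0.7]
width: 0.0
```

```bash
python3 - <<'E'
from h import *
for n in("top","side"):
    d=eyes.get_image(n)
    c=d["color"][130:270,130:330,::-1]; cv2.imwrite(f"pics/{n}4.png",cv2.resize(c,(800,560),interpolation=0))
    if n=="top":
        m=bluemask(d); m[:, :165]=0; m[:,240:]=0; m[:205]=0;m[250:]=0
        v,u=np.where(m); P=pts(d,np.c_[u,v]); print(len(u),u.mean(),v.mean(),np.median(P,0))
E
```

```text
398 195.58040201005025 221.6608040201005 [0.50062505 0.19407093 0.11178522]
```

View pics/side4.png

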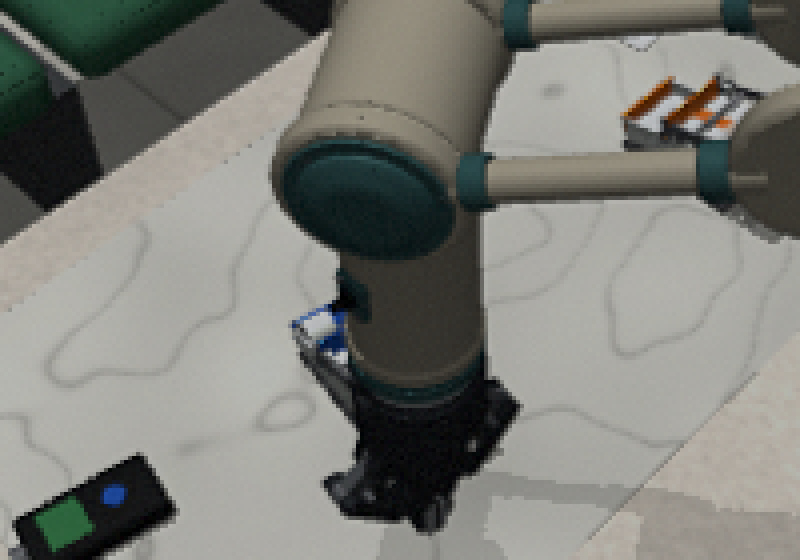

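View pics/top4.png

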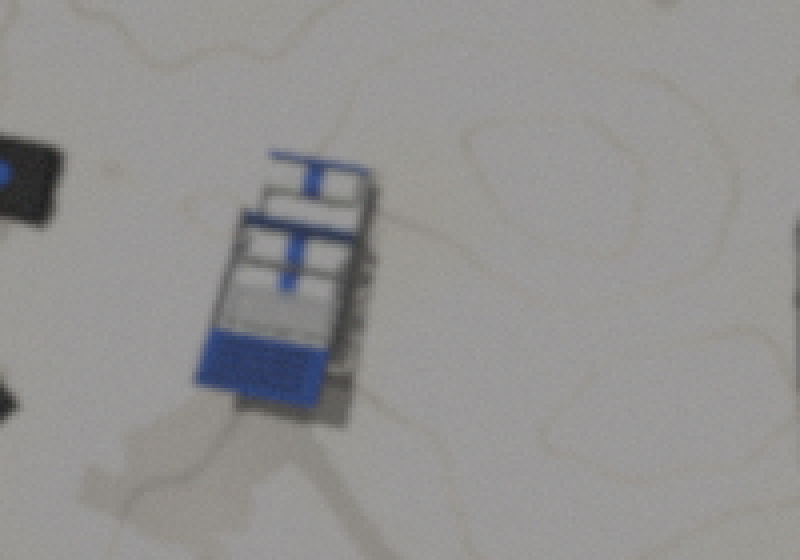

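The top view shows one tube in the tray at (315,180). The next is held at the gate at (295,250), with the last one behind it. The paddle is fully up, with the same pixels and height as at the start, and the arm is clear.

```bash
python3 -c "
from rig import job; print(job.sign_off())"
```

```text
the job is handed in; nothing more can be done
None
```

The blue dispenser handed out one mouthpiece, and I signed the job off at about 7 s of the 34 s allowed.

I pressed the blue paddle down with shut fingertips until it met its stop. The force rose from 3.5 N to 17 N while the tip barely moved. I then let the lever up and backed the arm away.

**Last checks in the pictures:**
- **Tubes:** one blue-banded tube lies in the tray against the lip. The other two are still behind the gate.
- **Lever:** the paddle is fully up again, at height 0.112 m against 0.111 m at the start, with its centre within 0.2 pixels of where it was.
- **Other things:** I touched only the paddle. In the last pictures the visible parts of the orange dispenser and the handheld look unmoved. The stamp and sanitiser fell outside those crops, so I didn't check them again.

No check failed or disagreed. The dispenser's direction came out between -0.15 and -0.19 rad depending on which edge I measured. I used -0.185, and the press worked.

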